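# File the slide boxes and close up the end stop

### The job

Put the three loose slide boxes away in the desk file: draw the sliding end stop back to make room, stand the blue, then the yellow, then the red box upright in the row after the two green ones, labels to the front like theirs, and push the stop up snug so the whole row is held tight against the end wall. There is glass in the boxes, so set them down without dropping or toppling any, and leave everything else on the counter where it is.

Things in the scene. Friction and masses are not known exactly. Their poses are not given: they have to be found in the camera images.
- slide_file: Grey desk file for slide boxes, fixed (place and yaw vary): a channel tray 325 mm long (its y), 88 mm wide (its x). Origin: centre of the underside; its -x side is the front, towards the robot. Boxes stand in a row along y, centred on x = 0, fronts to -x, between the fixed wall at the -y (right) end and the sliding stop.
- file_floor (a point): Point on the file's tray floor, on its centre line, 8 mm above the counter and above the file's origin; axes as the file's. The channel is 68 mm wide along x between two low side lips whose tops are 20 mm above the counter.
- file_wall (a point): Centre of the inner face of the file's fixed end wall, at y = -155 mm in the file's frame, 48 mm above the counter. The wall is 76 mm wide, 6 mm thick, its top 92 mm above the counter. Axes as the file's.
- stop (a joint): Travel of the sliding end stop along the file's +y (left), m, 0 to 0.142. Clear length from fixed wall to stop face = 68 mm + this value; two boxes take 66 mm, five 165 mm (so snug on five reads about 0.097). About 2 N of friction; stays where it is left. Starts near the green boxes, at 0.003 to 0.030.
- stop_face (a point): Centre of the stop's upright aluminium plate, on the face that presses the boxes (looks to the file's -y), 48 mm above the counter. Plate 60 mm wide along x, 4 mm thick, top 85 mm above the counter. Axes as the file's.
- stop_grip (a point): Centre of the top of the stop's black upright grip block, 80 mm above the counter, 48 mm behind the stop face (to +y). Block 36 mm wide along the file's x, 16 mm thick along y, free all round down to 16 mm above the counter (36 mm of space to the plate). Pinched across its 36 mm from above, it slides the stop either way. Axes as the file's.
- green_box_1: Green slide box already in the file, against the fixed wall: 52 mm deep (its x), 33 mm thick (y), 84 mm tall (z). Origin: centre of its underside; front (label) to -x.
- green_box_2: Second green slide box already in the file, next to the first (1 mm or less apart): 52 mm deep (its x), 33 mm thick (y), 84 mm tall (z). Origin: centre of its underside; front (label) to -x.
- blue_box: Blue plastic box of glass microscope slides, standing on end: 52 mm deep (its x), 33 mm thick (y), 84 mm tall (z), about 0.11 kg. Origin: centre of its underside. Its -x face is the front, with a white label that wraps onto the front edge of the top; a dark lid seam runs round it parallel to x and z. Starts on the counter left of the file, front to the robot within about 30 degrees. To be filed next to the green boxes.
- yellow_box: Yellow plastic box of glass microscope slides, standing on end: 52 mm deep (its x), 33 mm thick (y), 84 mm tall (z), about 0.11 kg. Origin: centre of its underside. Its -x face is the front, with a white label that wraps onto the front edge of the top; a dark lid seam runs round it parallel to x and z. Starts on the counter left of the file, front to the robot within about 30 degrees. To be filed after the blue one.
- red_box: Red plastic box of glass microscope slides, standing on end: 52 mm deep (its x), 33 mm thick (y), 84 mm tall (z), about 0.11 kg. Origin: centre of its underside. Its -x face is the front, with a white label that wraps onto the front edge of the top; a dark lid seam runs round it parallel to x and z. Starts on the counter left of the file, front to the robot within about 30 degrees. To be filed last, next to the stop.
- blue_box_label (a point): Centre of the label on the front (-x) face of the blue box, 26 mm in front of the box's axis and 66 mm above its underside.
- yellow_box_label (a point): Centre of the label on the front (-x) face of the yellow box, 26 mm in front of the box's axis and 66 mm above its underside.
- red_box_label (a point): Centre of the label on the front (-x) face of the red box, 26 mm in front of the box's axis and 66 mm above its underside.
- white_box: White slide box lying flat (84 x 52 mm, 33 mm high) near the stereo microscope at the right; stays there. Origin: centre of its underside.
- petri_dishes: Two stacked Petri dishes, 90 mm across, 31 mm high, at the left behind the loose boxes; bystander. Origin: centre of the underside.
- staining_jar: Square glass staining jar with lid, 66 mm wide, 94 mm high, with violet stain, behind the file; bystander. Origin: centre of the underside.
- forceps: Steel forceps, 125 mm long, lying flat, 6 mm high, in front of the loose boxes; bystander. Origin: centre of the underside.
- beaker: Glass beaker, 68 mm across, 88 mm high, in front of the file at the right; bystander. Origin: centre of the underside.
- coverslip_carton: White and blue carton of cover slips, 55 x 75 mm, 28 mm high, at the left near the robot; bystander. Origin: centre of the underside.
Things that resemble listed ones, but are neither listed nor needed, are in the scene too. Several things look just like the blue_box: the one meant starts farthest to the robot's left.

How it is judged (in metres and radians):
On the way, in this order (a step that is already met when the one before it is completed fails the run):
1. the end stop has been drawn back to make room (joint above 0.097 m, five boxes' length) (value of joint stop above 0.0975 m), for 0.1 s.
2. blue, yellow and red box stand in the file, in this order between the green boxes and the stop (x of blue_box in the frame of slide_file between -0.01 and 0.01 m and z of blue_box in the frame of slide_file between 0.004 and 0.013 m and angle between each of blue_box, yellow_box, red_box's own z axis and vertical below 0.12 rad and angle between the x axis of each of blue_box, yellow_box, red_box and the x axis of slide_file, either way round below 0.35 rad and x of yellow_box in the frame of slide_file between -0.01 and 0.01 m and z of yellow_box in the frame of slide_file between 0.004 and 0.013 m and x of red_box in the frame of slide_file between -0.01 and 0.01 m and z of red_box in the frame of slide_file between 0.004 and 0.013 m and y of blue_box in the frame of green_box_2 above 0.02 m and y of yellow_box in the frame of blue_box above 0.02 m and y of red_box in the frame of yellow_box above 0.02 m and y of red_box in the frame of stop_face below -0.01 m), for 0.2 s.
At the end, for the whole second after the job is handed in: Green, green, blue, yellow, red stand in this order from the wall, at rest on the file floor: upright within 3.5 degrees, square within 7, within 10 mm of the centre line, labels of the three to the front; stop snug: under 6 mm of play in the row (joint below 0.103) (value of joint stop below 0.103 m and x of green_box_1 in the frame of slide_file between -0.01 and 0.01 m and z of green_box_1 in the frame of slide_file between 0.004 and 0.013 m and angle between each of green_box_1, green_box_2, blue_box, yellow_box, red_box's own z axis and vertical below 0.06 rad and angle between the x axis of each of green_box_1, green_box_2, blue_box, yellow_box, red_box and the x axis of slide_file, either way round below 0.12 rad and y of green_box_1 in the frame of slide_file between -0.1445 and -0.1295 m and linear speed of each of green_box_1, green_box_2, blue_box, yellow_box, red_box below 0.02 m/s and x of green_box_2 in the frame of slide_file between -0.01 and 0.01 m and z of green_box_2 in the frame of slide_file between 0.004 and 0.013 m and y of green_box_2 in the frame of slide_file between -0.1115 and -0.0965 m and x of blue_box in the frame of slide_file between -0.01 and 0.01 m and z of blue_box in the frame of slide_file between 0.004 and 0.013 m and y of blue_box in the frame of slide_file between -0.0785 and -0.0635 m and x of yellow_box in the frame of slide_file between -0.01 and 0.01 m and z of yellow_box in the frame of slide_file between 0.004 and 0.013 m and y of yellow_box in the frame of slide_file between -0.0455 and -0.0305 m and x of red_box in the frame of slide_file between -0.01 and 0.01 m and z of red_box in the frame of slide_file between 0.004 and 0.013 m and y of red_box in the frame of slide_file between -0.0125 and 0.0025 m and x of each of blue_box_label, yellow_box_label, red_box_label in the frame of slide_file below -0.012 m); the robot touches nothing.
It fails at once if a coloured slide box is tipped by more than 30 degrees (angle between any of green_box_1, green_box_2, blue_box, yellow_box, red_box's own z axis and vertical above 0.52 rad).
It fails at once if a slide box is dropped (falls unheld faster than 0.6 m/s, a drop of about 2 cm) ((linear speed of green_box_1 above 0.6 m/s and contact force between the fingers and green_box_1 below 0.05 N) or (linear speed of green_box_2 above 0.6 m/s and contact force between the fingers and green_box_2 below 0.05 N) or (linear speed of blue_box above 0.6 m/s and contact force between the fingers and blue_box below 0.05 N) or (linear speed of yellow_box above 0.6 m/s and contact force between the fingers and yellow_box below 0.05 N) or (linear speed of red_box above 0.6 m/s and contact force between the fingers and red_box below 0.05 N)).
It fails at once if another thing on the counter is moved by more than 3 cm (distance of any of white_box, petri_dishes, staining_jar, forceps, beaker, coverslip_carton from where it was at the start of the episode above 0.03 m).
It fails at once if another thing on the counter is tipped over (angle between any of white_box, petri_dishes, staining_jar, forceps, beaker, coverslip_carton's own z axis and vertical above 0.4 rad).
It also fails if it takes over 72 s, if anything falls off the work surface, if the arm or the gripper's body presses on something with over 40 N, if the wrist force passes 120 N, or if a joint passes its speed limit or range.

### The arm

A 7-joint arm with a two-finger parallel gripper is mounted at the origin on the work surface. World frame = base frame: x ahead of the robot, y to its left, z up, the work surface at z = 0. Lengths are in m, angles in degrees, forces in N, time in s.
With the tool pointing down it reaches from about 0.425 to 0.875 m from the base axis. Payload 4.7 kg.
Tool frame: the origin (TCP) lies midway between the tips of the shut fingers; the grasp point (between the pads) lies env.grip_point_offset behind it (env.grip_point_offset is the distance from the TCP to the grasp point, in m); z points along the fingers, y is the line along which they close (so a half turn about z gives the same grasp; the last joint's range is limited). The gripper opens to 87 mm and grips with 3 to 60 N. Pads are 19 mm wide; open, the fingers measure 117 mm over their backs; the gripper's body (75 mm by 190 mm) begins 51 mm behind the grasp point.
Start: joints at [-67.088, 18.392, -4.016, 83.108, 1.295, 78.541, -3.26], TCP at [0.245, 0.602, 0.223] pointing down, gripper open.
Joint ranges: [-163.93, 163.93], [-17.29, 119.83], [-79.2, 71.16], [3.27, 140.29], [-89.18, 269.18], [5.43, 117.66], [-154.24, 154.24]. Speed limits (degrees/s): [147.25, 147.25, 180, 180, 180, 180, 180].

### API

Orientations are given as [roll, pitch, yaw] about the fixed x, y, z axes, in that order (R = Rz(yaw) Ry(pitch) Rx(roll)).
In Python, from cell import env gives the robot as it stands.
- The arm moves only by the shell command python3 -m creep 'ROWS' [FORCE]. ROWS is a JSON object of lists of equal length, an entry for each row: "translation": the shift along the tool's x, y, z in units of 0.08 m (1.0 is 0.08 m), a list of three; "turn": the turn, a rotation vector about the tool's x, y, z in units of 180 degrees (1.0 is 180 degrees), a list of three; "grip": the opening, from 0 (shut) to 1 (fully open). In form: {"translation": [[x, y, z], ...], "turn": [[ax, ay, az], ...], "grip": [grip, ...]}. A call has 1 to 5 rows; each row shifts and turns the commanded pose from where the row before left it, along the tool's axes as they then stand; what a row does not reach is not made up. A row lasts 1/8 s, in which the tool goes at most 62.5 mm and 10.7 degrees, less where a joint would pass 70% of its speed; a pose out of reach is approached as far as the arm can. A call with a number of a shift or a turn outside -1 to 1 is refused whole. A call with a gripper value outside its range is refused whole. The fingers move at their own pace and stop on an object; FORCE is the grip in N (left out, the last holds). Time passes only in rows, so rows that do not move let the fingers close. It gives the time, the measured TCP pose, the force, the opening and the grip force at its end, in the units of the state.
- env.get_obs(): the state, without advancing time (a new reading comes with each control period).
- env.read_camera(name): name is "scene" or "side" or "wrist"; returns a dict with "frame" (480x640x3 uint8, red, green, blue), "z_map" (480x640 float32, m along the optical axis (not along the pixel's ray), 0 where there is no reading), "K" (3x3 intrinsics, pixels), "rvec" (rotation vector, rad) and "tvec" (3), from world to camera coordinates, as OpenCV has them. Camera axes: x right, y down, z forward; pixel columns grow to the right and rows downward; lengths in m; the calibration is good to about 2 mm. The wrist camera is an equidistant fisheye: a pixel r from the principal point sees the ray r / f radians off the axis. A picture is of the moment at which its call begins.
- env.sign_off(): hands the job in; it is judged then, once.
The state is a dict: "time_s": time; "qpos": joint angles; "joint_velocities": joint speeds; "effort": joint torques, N m; "tool_pos": TCP position; "tool_rot": TCP orientation; "force": force on the tool from outside, world axes, zero at the start; "wrist_torque": the same for the moment, N m; "grip_width": finger opening in m; "grasp_force": force on a finger pad.
Only numpy, scipy, OpenCV 4.12 (cv2) and the standard library are available. Lean on these libraries where they do the work, as an engineer would, in place of code of your own. Each camera call takes 0.05 s, during which the arm holds its last target. There are 200 camera calls.

## Working session

There is one attempt and no reset: what is moved stays moved. The work goes in short steps, Python scripts to look and compute and a shell command to move; the robot and the scene stay as the last step left them, time stands still between calls to the robot, and variables do not carry over. Pictures are saved under pics/ and viewed, at most 10 in all, crops included, and the job is handed in when it is done.

```bash
ls; mkdir -p pics; cat > look.py <<'E'
import cv2
from cell import env
import numpy as np
def grab(n,f):
    c=env.read_camera(n); cv2.imwrite('pics/'+f,cv2.cvtColor(c['frame'],cv2.COLOR_RGB2BGR))
    np.savez('/tmp/'+f+'.npz',**{k:c[k] for k in c}); return c
E
python3 - <<'E'
from look import *
for n in('scene','side'):
    c=grab(n,n+'0.png'); print(n,c['K'].tolist(),c['rvec'],c['tvec'])
print(env.get_obs(),env.grip_point_offset)
E
```

```text
pics
scene [[434.81549463960795, 0.0, 325.29942816817913], [0.0, 434.81549463960795, 242.0076842216188], [0.0, 0.0, 1.0]] [ 1.39737358  2.42447476 -0.69241822] [ 0.31027015 -0.31974423  1.47802363]
side [[620.717561530368, 0.0, 310.2087254727889], [0.0, 620.717561530368, 238.5755704613794], [0.0, 0.0, 1.0]] [ 0.45826134 -2.77880033  1.05131031] [0.47923614 0.2213203  1.23675855]
{'time_s': 0.1, 'qpos': array([-67.08824652,  18.43394537,  -4.01628808,  83.16819947,
         1.29586313,  78.54131262,  -3.258479  ]), 'joint_velocities': array([ 0.03867465, -0.07366692,  0.0589822 , -0.20640573, -0.04654711,
        0.01769464,  0.06076311]), 'effort': array([-2.47617245e-04, -4.92574596e+01, -4.05993825e-01, -3.13398886e+01,
       -6.41014916e-02,  3.94804403e-02,  8.70927079e-05]), 'tool_pos': array([0.24444188, 0.6017459 , 0.22157831]), 'tool_rot': array([-1.79901827e+02,  6.11713437e-03,  1.57900264e+02]), 'force': array([ 0.15006979, -0.80469234,  0.45367578]), 'wrist_torque': array([-0.00641609,  0.06672212,  0.02094637]), 'grasp_force': 0.0, 'grip_width': 0.08693676802715417} 0.0187
```

View pics/scene0.png

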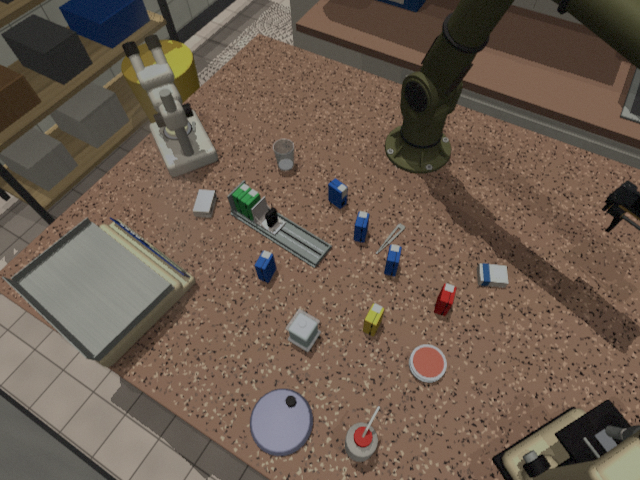

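View pics/side0.png

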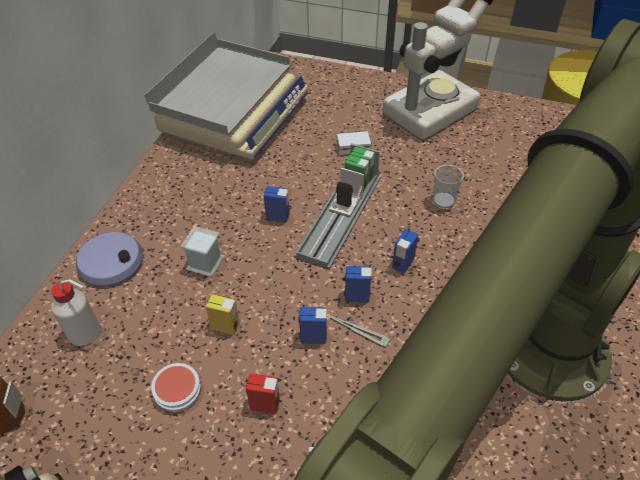

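The scene view shows the file at about (280,235), with green boxes at (245,198) and the stop grip at (272,215). There are four blue boxes at (338,193), (361,227), (393,260) and (265,266); the one farthest left is (393,260). Yellow is at (373,318) and red at (445,298). In the side view the same boxes are at blue (313,325), yellow (222,314) and red (263,393).

```bash
cat >> look.py <<'E'
def pts(c):
    R,_=cv2.Rodrigues(c['rvec']); K=c['K']; z=c['z_map'].astype(float)
    v,u=np.mgrid[:480,:640]
    P=np.stack([(u-K[0,2])/K[0,0]*z,(v-K[1,2])/K[1,1]*z,z],-1)
    W=(P-np.ravel(c['tvec']))@R; W[z==0]=np.nan; return W
def top(W,seed,zc,r=.05,dz=.006):
    m=(abs(W[...,2]-zc)<dz)&(np.hypot(W[...,0]-seed[0],W[...,1]-seed[1])<r)
    return W[m],m
def rect(P):
    (c,s,a)=cv2.minAreaRect((P[:,:2]*1000).astype(np.float32)); return np.round(c,1),np.round(s,1),round(a,1)
E
python3 - <<'E'
from look import *
np.set_printoptions(suppress=True,precision=4)
px={'scene':dict(blue=(393,250),yellow=(374,310),red=(446,290),g1=(241,191),g2=(253,196),grip=(272,213)),
    'side':dict(blue=(313,314),yellow=(221,303),red=(262,382),g1=(366,152),g2=(358,158),grip=(345,187))}
for n in px:
    c=np.load('/tmp/%s0.png.npz'%n); W=pts(c); f=c['frame'].astype(int)
    t=W[(abs(W[...,2])<.02)]; print(n,'counter z',np.median(t[:,2]))
    for k,(u,v) in px[n].items():
        s=np.nanmedian(W[v-3:v+4,u-3:u+4].reshape(-1,3),0)
        zc={'g':.092}.get(k[0],.084)
        if k=='grip': zc=.08
        P,m=top(W,s,zc,.05 if k[0]!='g' else .03)
        F=f[m]; wh=(F.min(1)>140)
        print(k,s,'n',len(P),'z',np.median(P[:,2]) if len(P) else 0,'ctr',P.mean(0),rect(P) if len(P)>4 else '','label',P[wh].mean(0) if wh.any() else '')
E
```

```text
scene counter z -0.0013896106913767231
blue [0.4517 0.1179 0.0829] n 216 z 0.08257738075928063 ctr [0.461  0.1255 0.0825] (array([460.1, 125.2]), array([54.8, 32.5]), 16.4) label [0.4429 0.1185 0.083 ]
yellow [0.6331 0.1525 0.083 ] n 265 z 0.08240082945463273 ctr [0.6417 0.1585 0.0824] (array([640.7, 157.8]), array([52.9, 33. ]), 2.1) label [0.6243 0.1551 0.0833]
red [0.4922 0.2864 0.083 ] n 244 z 0.08257777818760753 ctr [0.4985 0.2948 0.0826] (array([498.1, 295. ]), array([55.9, 33.2]), 10.4) label [0.4813 0.2903 0.0835]
g1 [ 0.4967 -0.356   0.0908] n 208 z 0.09058797572305287 ctr [ 0.4978 -0.3535  0.0905] (array([ 497.5, -351.8]), array([50.5, 53.1]), 84.6) label [ 0.48   -0.3527  0.0906]
g2 [ 0.4936 -0.3131  0.0911] n 162 z 0.09083803581674375 ctr [ 0.4975 -0.3202  0.0907] (array([ 497.4, -321.8]), array([42.5, 47.2]), 80.8) label [ 0.4843 -0.3214  0.0913]
grip [ 0.5074 -0.2381  0.0763] n 57 z 0.078331996714265 ctr [ 0.5106 -0.2432  0.0783] (array([ 510.2, -243.8]), array([17.1, 34.1]), 83.7) label 
side counter z 0.0004549071584475825
blue [0.4569 0.123  0.0847] n 412 z 0.0841288
[... 234 characters left out ...]
53.9, 37.5]), 1.5) label [0.6248 0.1532 0.0849]
red [0.4957 0.2906 0.0844] n 516 z 0.08399271487831006 ctr [0.4954 0.2935 0.084 ] (array([496.5, 292.5]), array([52.9, 34.7]), 12.0) label [0.4813 0.2881 0.0846]
g1 [ 0.4876 -0.3582  0.0929] n 260 z 0.09204555535947101 ctr [ 0.4904 -0.356   0.092 ] (array([ 492.1, -357.6]), array([55.7, 50.8]), 72.8) label [ 0.4819 -0.3538  0.0928]
g2 [ 0.4996 -0.3333  0.092 ] n 320 z 0.09219995432904107 ctr [ 0.4987 -0.333   0.0921] (array([ 498.5, -333.1]), array([57.7, 51.3]), 81.6) label [ 0.4843 -0.3323  0.0927]
grip [ 0.5046 -0.2426  0.0778] n 90 z 0.07906352361904705 ctr [ 0.5063 -0.2448  0.0789] (array([ 506.9, -245.3]), array([21. , 34.8]), 79.4) label
```

```bash
python3 - <<'E'
from look import *
np.set_printoptions(suppress=True,precision=4)
for n,b in(('scene',-.0014),('side',.0004)):
    c=np.load('/tmp/%s0.png.npz'%n); W=pts(c).copy(); W[...,2]-=b
    box=(W[...,0]>.42)&(W[...,0]<.62)&(W[...,1]>-.41)&(W[...,1]<-.02)
    # remove blue decoys: grey only
    f=c['frame'].astype(int); grey=(f.max(2)-f.min(2))<40
    m=box&grey&(abs(W[...,2]-.02)<.005)
    k,lab,st,_=cv2.connectedComponentsWithStats(m.astype(np.uint8),connectivity=8)
    for i in range(1,k):
        if st[i,4]>60:
            P=W[lab==i]; l=cv2.fitLine((P[:,:2]*1000).astype(np.float32),cv2.DIST_HUBER,0,.01,.01).ravel()
            print(n,st[i].tolist(),'rect',rect(P),'yaw',np.degrees(np.arctan2(-l[0]*np.sign(l[1]),abs(l[1]))),'pt',l[2:])
    P=W[m]; print(n,'all',len(P),rect(P))
    m2=box&(abs(W[...,2]-.092)<.005)&(W[...,1]<-.28); print('green+wall',rect(W[m2]))
    g=m2&(f[...,1]>f[...,0]+30)&(f[...,1]>f[...,2]+20); print('green',rect(W[g]),W[g].mean(0))
    m3=box&(abs(W[...,2]-.08)<.004)&(W[...,1]>-.29)&(f.max(2)<70); print('grip',m3.sum(),rect(W[m3]),W[m3].mean(0))
E
```

```text
scene [235, 209, 96, 56, 536] rect (array([ 512.5, -209.7]), array([307.1,  79.5]), 84.1) yaw 4.6659317 pt [ 524.37   -238.4287]
scene all 574 (array([ 512.6, -217.2]), array([322.1,  81.4]), 84.1)
green+wall (array([ 503.8, -332.4]), array([91.2, 71.8]), 83.1)
green (array([ 501.4, -337.1]), array([71.9, 50.8]), 83.3) [ 0.5062 -0.3351  0.0916]
grip 53 (array([ 511.8, -260.9]), array([33.5, 52.1]), 4.0) [ 0.5097 -0.2441  0.0798]
side [296, 177, 80, 87, 711] rect (array([ 511.1, -209.9]), array([304.1,  78.8]), 84.3) yaw -15.467077 pt [ 497.8031 -226.3322]
side all 753 (array([ 510.2, -219.1]), array([322.8,  78.8]), 84.3)
green+wall (array([ 494.7, -334.8]), array([94.7, 74.1]), 88.2)
green (array([ 497.9, -338.9]), array([71. , 51.7]), 82.7) [ 0.5028 -0.3371  0.0917]
grip 70 (array([ 507.3, -244.9]), array([19.9, 33.4]), 87.0) [ 0.5071 -0.2449  0.0792]
```

```bash
cat > plan.py <<'E'
# python3 plan.py x,y,z,yaw,N ... : per-row shift (tool axes, /0.08 m) and turn (/180) to reach waypoints
import sys
from look import *
from scipy.spatial.transform import Rotation as R
o=env.get_obs(); p=np.array(o['tool_pos']); r=R.from_euler('xyz',o['tool_rot'],degrees=True)
print('from',p.round(4),np.round(o['tool_rot'],1),'t',round(o['time_s'],2))
for a in sys.argv[1:]:
    x,y,z,w,n=map(float,a.split(',')); n=int(n); q=R.from_euler('xyz',[180,0,w],degrees=True)
    st=(np.array([x,y,z])-p)/n; rv=(r.inv()*q).as_rotvec()/n
    print('->',a,'mm/row',round(np.linalg.norm(st)*1000,1),'deg/row',np.degrees(rv).round(1),'turn/row',(rv/np.pi).round(4))
    for i in range(n):
        print('  ',(r.inv().apply(st)/.08).round(3).tolist()); r=r*R.from_rotvec(rv)
        if np.linalg.norm(rv)<.002: print('   x',n); break
    p=np.array([x,y,z]); r=q
E
python3 plan.py .42,.32,.22,107,6 .50,-.10,.19,84.2,8 .5085,-.2447,.13,84.2,4
python3 - <<'E'
from look import *
c=np.load('/tmp/side0.png.npz'); W=pts(c)
for n,(u,v) in dict(jar=(203,235),d1=(276,191),d2=(405,238),d3=(358,273),forc=(370,335),beaker=(447,172),petri=(175,383)).items():
    print(n,np.nanmedian(W[v-3:v+4,u-3:u+4].reshape(-1,3),0).round(3))
E
```

```text
from [0.2444 0.6017 0.2216] [-179.9    0.   157.9] t 0.1
-> .42,.32,.22,107,6 mm/row 55.3 deg/row [-0.   0.   8.5] turn/row [-0.0001  0.      0.0471]
   [-0.56, -0.406, 0.004]
   [-0.614, -0.319, 0.004]
   [-0.654, -0.225, 0.004]
   [-0.68, -0.126, 0.004]
   [-0.691, -0.025, 0.003]
   [-0.687, 0.078, 0.003]
-> .50,-.10,.19,84.2,8 mm/row 53.6 deg/row [ 0.  -0.   2.8] turn/row [ 0.     -0.      0.0158]
   [-0.664, -0.072, 0.047]
   [-0.667, -0.039, 0.047]
   [-0.668, -0.006, 0.047]
   [-0.667, 0.027, 0.047]
   [-0.665, 0.06, 0.047]
   [-0.661, 0.093, 0.047]
   [-0.656, 0.126, 0.047]
   [-0.649, 0.159, 0.047]
-> .5085,-.2447,.13,84.2,4 mm/row 39.2 deg/row [0. 0. 0.] turn/row [0. 0. 0.]
   [-0.447, 0.072, 0.188]
   x 4
jar [0.748 0.008 0.088]
d1 [ 0.65  -0.174  0.084]
d2 [ 0.334 -0.125  0.084]
d3 [ 0.403 -0.002  0.085]
forc [0.35  0.081 0.004]
beaker [ 0.29  -0.378  0.066]
petri [0.666 0.32  0.031]
```

```bash
python3 -m creep '{"translation":[[-0.56,-0.406,0.004],[-0.614,-0.319,0.004],[-0.654,-0.225,0.004],[-0.68,-0.126,0.004],[-0.691,-0.025,0.003]],"turn":[[0,0,0.047],[0,0,0.047],[0,0,0.047],[0,0,0.047],[0,0,0.047]],"grip":[1,1,1,1,1]}' 20
python3 -m creep '{"translation":[[-0.687,0.078,0.003],[-0.664,-0.072,0.047],[-0.667,-0.039,0.047],[-0.668,-0.006,0.047],[-0.667,0.027,0.047]],"turn":[[0,0,0.047],[0,0,0.016],[0,0,0.016],[0,0,0.016],[0,0,0.016]],"grip":[1,1,1,1,1]}'
python3 -m creep '{"translation":[[-0.665,0.06,0.047],[-0.661,0.093,0.047],[-0.656,0.126,0.047],[-0.649,0.159,0.047],[0,0,0]],"turn":[[0,0,0.016],[0,0,0.016],[0,0,0.016],[0,0,0.016],[0,0,0]],"grip":[1,1,1,1,1]}'
python3 plan.py .5085,-.2447,.12,84.2,4 .5085,-.2447,.047,84.2,3
```

```text
time_s: 0.72
tool_pos: [0.3918, 0.3657, 0.2207]
tool_rot: [-180.0, 0.0, 115.3]
force: [0.9, 0.1, -0.7]
grip_width: 0.087
grasp_force: 0.0
time_s: 1.35
tool_pos: [0.4608, 0.109, 0.2054]
tool_rot: [-180.0, -0.0, 95.5]
force: [1.2, -0.7, -0.5]
grip_width: 0.0869
grasp_force: 0.0
time_s: 1.98
tool_pos: [0.5001, -0.1043, 0.1904]
tool_rot: [-180.0, 0.1, 83.6]
force: [0.1, 0.4, -0.4]
grip_width: 0.0869
grasp_force: 0.0
from [ 0.5001 -0.1043  0.1904] [-1.80e+02  1.00e-01  8.36e+01] t 1.98
-> .5085,-.2447,.12,84.2,4 mm/row 39.3 deg/row [-0.   0.  -0.2] turn/row [-0.      0.0002 -0.0008]
   [-0.433, 0.075, 0.221]
   [-0.433, 0.074, 0.221]
   [-0.433, 0.073, 0.22]
   [-0.433, 0.072, 0.22]
-> .5085,-.2447,.047,84.2,3 mm/row 24.3 deg/row [0. 0. 0.] turn/row [0. 0. 0.]
   [-0.0, -0.0, 0.304]
   x 3
```

```bash
python3 -m creep '{"translation":[[-0.43,0.074,0.22],[-0.43,0.074,0.22],[-0.43,0.073,0.22],[-0.43,0.072,0.22],[0,0,0]],"turn":[[0,0,-0.001],[0,0,-0.001],[0,0,-0.001],[0,0,-0.001],[0,0,0]],"grip":[1,1,1,1,1]}'
python3 - <<'E'
from look import *
c=grab('wrist','wrist1.png'); print(c['K'].tolist(),c['rvec'],c['tvec']); print(env.get_obs()['tool_pos'])
E
```

```text
time_s: 2.6
tool_pos: [0.5089, -0.2399, 0.1187]
tool_rot: [-179.8, 0.0, 84.6]
force: [-0.3, 1.3, 0.6]
grip_width: 0.0874
grasp_force: 0.0
[[371.64829954431775, 0.0, 316.6584633365744], [0.0, 371.64829954431775, 240.36377451309295], [0.0, 0.0, 1.0]] [-2.88291184  0.13495473  0.02386043] [-0.52880243 -0.19054439  0.24283934]
[ 0.50985447 -0.23801702  0.11936483]
```

View pics/wrist1.png

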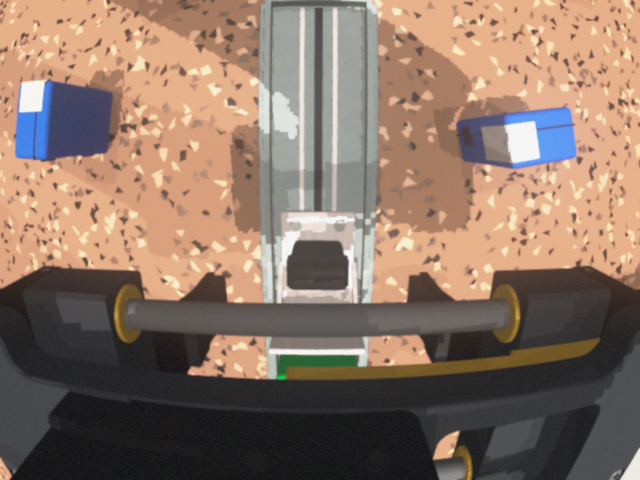

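The wrist view shows the stop's black grip block at about (318,265), centred between the fingers at (205,320) and (430,320). The tray runs straight up the image and the decoys stay to the sides.

```bash
cat >> look.py <<'E'
def wpts(c):
    K=c['K']; R,_=cv2.Rodrigues(c['rvec']); z=c['z_map'].astype(float); v,u=np.mgrid[:480,:640]
    a=(u-K[0,2])/K[0,0]; b=(v-K[1,2])/K[1,1]; th=np.hypot(a,b)+1e-9; t=np.tan(th)/th
    P=np.stack([a*t*z,b*t*z,z],-1); W=(P-np.ravel(c['tvec']))@R; W[z==0]=np.nan; return W
E
python3 - <<'E'
from look import *
c=np.load('/tmp/wrist1.png.npz'); W=wpts(c)
for u,v in((318,245),(318,280),(318,100),(262,100),(375,100),(262,160),(377,160),(318,365)): print((u,v),W[v,u].round(4))
for a,b in((.074,.086),):
    m=(W[...,2]>a)&(W[...,2]<b); m[:,:270]=0;m[:,365:]=0;m[:220]=0;m[300:]=0
    print(m.sum(),W[m].mean(0),rect(W[m]),np.median(W[m][:,2]))
m=(abs(W[...,2]-.02)<.005)&(np.arange(640)>250)&(np.arange(640)<385)&(np.arange(480)[:,None]<200)
print(rect(W[m]))
print(env.get_obs()['tool_pos'],env.get_obs()['tool_rot'])
E
```

```text
(318, 245) [ 0.5096 -0.2394  0.0351]
(318, 280) [ 0.5089 -0.2477  0.0808]
(318, 100) [ 0.519  -0.139   0.0092]
(262, 100) [ 0.4787 -0.1344  0.0086]
(375, 100) [ 0.5604 -0.142   0.0083]
(262, 160) [ 0.474  -0.1786  0.0083]
(377, 160) [ 5.593e-01 -1.869e-01  4.000e-04]
(318, 365) [ 0.5034 -0.3073  0.0786]
1551 [ 0.5085208  -0.2459988   0.07915752] (array([ 508.1, -246.9]), array([15.3, 36. ]), 84.8) 0.07951040987786967
(array([ 519.3, -136.6]), array([147.7,  76.6]), 84.3)
[ 0.50985447 -0.23801702  0.11936483] [-1.79869127e+02 -2.83419852e-02  8.47504630e+01]
```

```bash
python3 -m creep '{"translation":[[-0.055,0.02,0.22],[-0.055,0,0.22],[0,0,0.22],[0,0,0.24],[0,0,0]],"turn":[[0,0,0.001],[0,0,0],[0,0,0],[0,0,0],[0,0,0]],"grip":[1,1,1,1,0.6]}' 25
python3 -m creep '{"translation":[[0,0,0],[0,0,0],[0,0,0],[0,0,0]],"turn":[[0,0,0],[0,0,0],[0,0,0],[0,0,0]],"grip":[0,0,0,0]}'
python3 plan.py .5205,-.1225,.047,84.4,10
```

```text
time_s: 3.28
tool_pos: [0.5099, -0.2464, 0.0462]
tool_rot: [-179.8, -0.0, 84.6]
force: [1.0, -0.1, 0.1]
grip_width: 0.0826
grasp_force: 0.0
time_s: 3.78
tool_pos: [0.5116, -0.2473, 0.0487]
tool_rot: [180.0, -0.0, 84.6]
force: [-0.2, 1.0, -0.5]
grip_width: 0.0449
grasp_force: 0.0
from [ 0.5116 -0.2473  0.0487] [180.   -0.   84.6] t 3.77
-> .5205,-.1225,.047,84.4,10 mm/row 12.5 deg/row [ 0. -0.  0.] turn/row [ 0.     -0.      0.0001]
   [0.156, -0.004, 0.002]
   x 10
```

```bash
python3 -m creep '{"translation":[[0,0,0],[0,0,0],[0,0,0],[0.08,0,0],[0.16,0,0]],"turn":[[0,0,0],[0,0,0],[0,0,0],[0,0,0],[0,0,0]],"grip":[0,0,0,0,0]}'
python3 -m creep '{"translation":[[0.2,0,0],[0.2,0,0],[0.2,0,0],[0.2,0,0],[0.2,0,0]],"turn":[[0,0,0],[0,0,0],[0,0,0],[0,0,0],[0,0,0]],"grip":[0,0,0,0,0]}'
python3 -m creep '{"translation":[[0.2,0,0],[0.1,0,0],[0,0,0],[0,0,0]],"turn":[[0,0,0],[0,0,0],[0,0,0],[0,0,0]],"grip":[0,0,0,0]}'

```

```text
time_s: 4.4
tool_pos: [0.51, -0.23, 0.0481]
tool_rot: [-179.7, 0.1, 84.5]
force: [-7.0, -0.7, 4.5]
grip_width: 0.0359
grasp_force: 24.9
time_s: 5.03
tool_pos: [0.518, -0.1493, 0.0481]
tool_rot: [-179.7, 0.0, 84.6]
force: [-5.9, -2.1, 3.8]
grip_width: 0.0361
grasp_force: 24.9
time_s: 5.52
tool_pos: [0.5205, -0.1235, 0.0481]
tool_rot: [-179.7, -0.1, 84.6]
force: [-6.2, 2.7, 5.3]
grip_width: 0.0353
grasp_force: 25.0
```

```bash
python3 -m creep '{"translation":[[0,0,0],[0,0,0],[0,0,0],[0,0,-0.3],[0,0,-0.5]],"turn":[[0,0,0],[0,0,0],[0,0,0],[0,0,0],[0,0,0]],"grip":[1,1,1,1,1]}'
python3 plan.py .459,.124,.125,107.3,5 .459,.124,.043,107.3,3
```

```text
time_s: 6.15
tool_pos: [0.5219, -0.1246, 0.1119]
tool_rot: [-179.8, 0.0, 84.6]
force: [0.4, 0.4, -0.2]
grip_width: 0.0779
grasp_force: 0.0
from [ 0.5219 -0.1246  0.1119] [-179.8    0.    84.6] t 6.15
-> .459,.124,.125,107.3,5 mm/row 51.3 deg/row [-0.   0.  -4.5] turn/row [-0.0002  0.     -0.0252]
   [0.604, -0.215, -0.033]
   [0.619, -0.166, -0.033]
   [0.63, -0.117, -0.033]
   [0.638, -0.067, -0.033]
   [0.641, -0.016, -0.033]
-> .459,.124,.043,107.3,3 mm/row 27.3 deg/row [0. 0. 0.] turn/row [0. 0. 0.]
   [0.0, -0.0, 0.342]
   x 3
```

```bash
python3 -m creep '{"translation":[[0.604,-0.215,-0.033],[0.619,-0.166,-0.033],[0.63,-0.117,-0.033],[0.638,-0.067,-0.033],[0.641,-0.016,-0.033]],"turn":[[0,0,-0.025],[0,0,-0.025],[0,0,-0.025],[0,0,-0.025],[0,0,-0.025]],"grip":[1,1,1,1,1]}'
python3 -m creep '{"translation":[[0,0,0],[0,0,0]],"turn":[[0,0,0],[0,0,0]],"grip":[1,1]}'
cat > wbox.py <<'E'
# wrist-camera fit of a box top near the tool
from look import *
import sys
c=grab('wrist',sys.argv[1]); W=wpts(c); o=env.get_obs(); p=o['tool_pos']; f=c['frame'].astype(int)
x,y,zc=map(float,sys.argv[2:5])
m=(abs(W[...,2]-zc)<.006)&(np.hypot(W[...,0]-x,W[...,1]-y)<.045)&(np.ptp(f,axis=2)>(60 if len(sys.argv)<6 else -1))
k,l,st,_=cv2.connectedComponentsWithStats(m.astype(np.uint8)); i=1+np.argmax(st[1:,4]); P=W[l==i]
print(len(P),rect(P),np.median(P[:,2]),'px',st[i][:4].tolist(),'tcp',p.round(4),o['tool_rot'].round(1))
E
python3 wbox.py wb.png .459 .124 .084 all
python3 plan.py .459,.124,.043,107.3,3
```

```text
time_s: 6.78
tool_pos: [0.46, 0.1256, 0.126]
tool_rot: [179.9, -0.0, 107.3]
force: [1.3, 0.1, 0.4]
grip_width: 0.0868
grasp_force: 0.0
time_s: 7.02
tool_pos: [0.4605, 0.1234, 0.1256]
tool_rot: [180.0, 0.0, 107.1]
force: [-0.4, -0.0, -0.2]
grip_width: 0.0872
grasp_force: 0.0
4789 (array([459. , 122.5]), array([52.8, 33.5]), 15.1) 0.08399200588295538 px [269, 236, 91, 56] tcp [0.4607 0.1227 0.1255] [180.   0. 107.]
from [0.4607 0.1227 0.1255] [180.   0. 107.] t 7.08
-> .459,.124,.043,107.3,3 mm/row 27.5 deg/row [ 0.   0.  -0.1] turn/row [ 0.      0.0001 -0.0005]
   [0.007, -0.005, 0.344]
   x 3
```

```bash
python3 -m creep '{"translation":[[0.005,-0.018,0.3],[0,0,0.34],[0,0,0.38],[0,0,0],[0,0,0]],"turn":[[0,0,0.01],[0,0,0],[0,0,0],[0,0,0],[0,0,0]],"grip":[1,1,1,0,0]}' 20
python3 -m creep '{"translation":[[0,0,0],[0,0,0],[0,0,0],[0,0,-0.15],[0,0,-0.4]],"turn":[[0,0,0],[0,0,0],[0,0,0],[0,0,0],[0,0,0]],"grip":[0,0,0,0,0]}'
```

```text
time_s: 7.7
tool_pos: [0.4597, 0.1233, 0.0448]
tool_rot: [179.9, 0.0, 105.2]
force: [-0.3, 1.0, 0.3]
grip_width: 0.0743
grasp_force: 0.0
time_s: 8.32
tool_pos: [0.4572, 0.1235, 0.0875]
tool_rot: [-179.8, 0.1, 105.3]
force: [0.6, 0.7, -0.3]
grip_width: 0.0523
grasp_force: 19.9
```

```bash
python3 - <<'E'
from look import *
c=np.load('/tmp/wrist1.png.npz'); W=wpts(c); f=c['frame'].astype(int)
m=(f[...,1]>f[...,0]+30)&(f[...,1]>f[...,2]+20)
P=W[m]; P=P[~np.isnan(P[:,0])]; P=P[(P[:,2]<.1)&(P[:,2]>0)]
a=np.radians(-5.6); ey=np.array([-np.sin(a),np.cos(a)]); ex=np.array([np.cos(a),np.sin(a)])
y=P[:,:2]@ey; print(len(P),np.percentile(P[:,2],[5,50,95]),'filey along',np.percentile(y,[5,25,50,75,95]))
b=np.array([.5083,-.2468]); print('block along',b@ey,'centreline across',b@ex, 'file origin guess across',np.array([.5114,-.218])@ex)
print('origin if left face=-.089:',(np.median(y)+.089)*ey+(b@ex)*ex)
E
```

```text
910 [0.06736856 0.07425672 0.08933899] filey along [-0.25765902 -0.25696545 -0.25664078 -0.25633802 -0.25594152]
block along -0.19602073436794026 centreline across 0.5299575470713229 file origin guess across 0.5302323644982031
origin if left face=-.089: [ 0.5110694  -0.21855549]
```

```bash
python3 plan.py .457,.1235,.17,105.3,2 .5044,-.2867,.165,84.4,8 
```

```text
from [0.4572 0.1235 0.0875] [-1.798e+02  1.000e-01  1.053e+02] t 8.32
-> .457,.1235,.17,105.3,2 mm/row 41.2 deg/row [-0.1  0.   0. ] turn/row [-0.0006  0.0002  0.0001]
   [0.0, -0.003, -0.515]
   x 2
-> .5044,-.2867,.165,84.4,8 mm/row 51.6 deg/row [ 0.  -0.   2.6] turn/row [ 0.     -0.      0.0145]
   [-0.638, -0.098, 0.008]
   [-0.642, -0.069, 0.008]
   [-0.644, -0.039, 0.008]
   [-0.645, -0.01, 0.008]
   [-0.645, 0.02, 0.008]
   [-0.643, 0.049, 0.008]
   [-0.64, 0.078, 0.008]
   [-0.636, 0.107, 0.008]
```

```bash
python3 -m creep '{"translation":[[0,0,-0.5],[0,0,-0.5],[-0.638,-0.098,0.008],[-0.642,-0.069,0.008],[-0.644,-0.039,0.008]],"turn":[[0,0,0],[0,0,0],[0,0,0.0145],[0,0,0.0145],[0,0,0.0145]],"grip":[0,0,0,0,0]}'
python3 -m creep '{"translation":[[-0.645,-0.01,0.008],[-0.645,0.02,0.008],[-0.643,0.049,0.008],[-0.64,0.078,0.008],[-0.636,0.107,0.008]],"turn":[[0,0,0.0145],[0,0,0.0145],[0,0,0.0145],[0,0,0.0145],[0,0,0.0145]],"grip":[0,0,0,0,0]}'
python3 -m creep '{"translation":[[0,0,0],[0,0,0]],"turn":[[0,0,0],[0,0,0]],"grip":[0,0]}'
python3 plan.py .5044,-.2867,.07,84.4,3
python3 - <<'E'
from look import *
for n in('scene','side'): grab(n,n+'1.png')
a=cv2.imread('pics/scene1.png')[150:300,170:370]; b=cv2.imread('pics/side1.png')[100:300,270:470]
cv2.imwrite('pics/c1.png',cv2.hconcat([cv2.resize(a,(400,300)),cv2.resize(b,(300,300))]))
E
```

```text
time_s: 8.95
tool_pos: [0.4766, -0.0313, 0.1668]
tool_rot: [179.9, -0.0, 97.5]
force: [0.5, 0.5, -1.4]
grip_width: 0.0524
grasp_force: 19.9
time_s: 9.57
tool_pos: [0.5066, -0.2872, 0.1634]
tool_rot: [180.0, -0.0, 84.4]
force: [0.8, -0.3, -0.8]
grip_width: 0.0518
grasp_force: 19.9
time_s: 9.82
tool_pos: [0.5062, -0.2854, 0.1627]
tool_rot: [-180.0, -0.1, 84.5]
force: [-0.8, 0.8, -1.0]
grip_width: 0.0518
grasp_force: 19.9
from [ 0.5062 -0.2854  0.1627] [-1.80e+02 -1.00e-01  8.45e+01] t 9.82
-> .5044,-.2867,.07,84.4,3 mm/row 30.9 deg/row [-0. -0.  0.] turn/row [-0.0001 -0.0001  0.0001]
   [-0.006, -0.007, 0.386]
   x 3
```

View pics/c1.png

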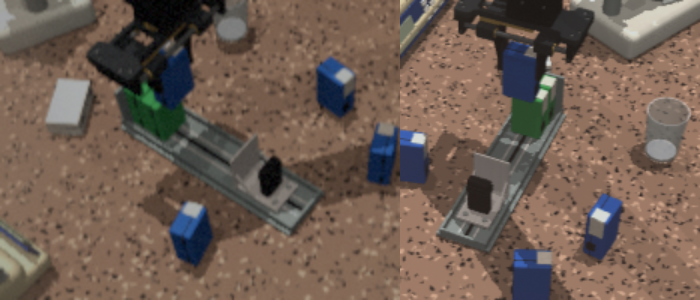

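The crop shows the blue box hanging upright just left of the greens (side half, about (520,70)). The stop is well back, with its grip at (270,175) in the left half.

```bash
python3 -m creep '{"translation":[[-0.01,-0.02,0.4],[0,0,0.45],[0,0,0.3],[0,0,0.1],[0,0,0.05]],"turn":[[0,0,0],[0,0,0],[0,0,0],[0,0,0],[0,0,0]],"grip":[0,0,0,0,0]}'
python3 -m creep '{"translation":[[0,0,0.03]],"turn":[[0,0,0]],"grip":[0]}'
python3 -m creep '{"translation":[[0,0,0.02]],"turn":[[0,0,0]],"grip":[0]}'
python3 -m creep '{"translation":[[0,0,0.02]],"turn":[[0,0,0]],"grip":[0]}'
```

```text
time_s: 10.55
tool_pos: [0.5053, -0.286, 0.0592]
tool_rot: [180.0, -0.0, 84.5]
force: [-0.9, 0.0, -0.4]
grip_width: 0.0522
grasp_force: 19.9
time_s: 10.68
tool_pos: [0.5055, -0.2867, 0.0573]
tool_rot: [179.9, 0.0, 84.5]
force: [0.4, -0.1, -0.7]
grip_width: 0.0519
grasp_force: 19.9
time_s: 10.8
tool_pos: [0.5053, -0.2869, 0.0555]
tool_rot: [179.9, 0.0, 84.5]
force: [1.3, 0.2, -1.5]
grip_width: 0.0519
grasp_force: 19.9
time_s: 10.92
tool_pos: [0.5051, -0.2869, 0.0536]
tool_rot: [179.9, 0.0, 84.5]
force: [-0.5, 0.8, -0.9]
grip_width: 0.0515
grasp_force: 19.9
```

```bash
python3 -m creep '{"translation":[[0,0,0.02]],"turn":[[0,0,0]],"grip":[0]}'
python3 -m creep '{"translation":[[0,0,0.008]],"turn":[[0,0,0]],"grip":[0]}'
```

```text
time_s: 11.05
tool_pos: [0.505, -0.287, 0.0528]
tool_rot: [180.0, -0.0, 84.5]
force: [-4.4, 2.8, 15.5]
grip_width: 0.0521
grasp_force: 19.9
time_s: 11.18
tool_pos: [0.505, -0.287, 0.0527]
tool_rot: [180.0, -0.1, 84.5]
force: [-5.0, 3.0, 14.9]
grip_width: 0.0523
grasp_force: 19.9
```

```bash
python3 -m creep '{"translation":[[0,0,-0.01],[0,0,0],[0,0,0],[0,0,-0.3],[0,0,-0.6]],"turn":[[0,0,0],[0,0,0],[0,0,0],[0,0,0],[0,0,0]],"grip":[0.75,0.75,0.75,1,1]}'
python3 -m creep '{"translation":[[0,0,-0.5]],"turn":[[0,0,0]],"grip":[1]}'
python3 plan.py .60,.0,.15,91.5,7 .640,.156,.125,91.5,4
```

```text
time_s: 11.8
tool_pos: [0.5032, -0.2858, 0.1226]
tool_rot: [-179.7, -0.0, 84.5]
force: [1.1, -0.2, -1.1]
grip_width: 0.0779
grasp_force: 0.0
time_s: 11.92
tool_pos: [0.5047, -0.287, 0.1651]
tool_rot: [180.0, 0.0, 84.4]
force: [0.2, -0.5, 0.3]
grip_width: 0.0843
grasp_force: 0.0
from [ 0.5047 -0.287   0.1651] [180.    0.   84.4] t 11.93
-> .60,.0,.15,91.5,7 mm/row 43.3 deg/row [ 0.  0. -1.] turn/row [ 0.      0.     -0.0056]
   [0.527, 0.12, 0.027]
   [0.524, 0.129, 0.027]
   [0.522, 0.138, 0.027]
   [0.519, 0.147, 0.027]
   [0.517, 0.157, 0.027]
   [0.514, 0.166, 0.027]
   [0.511, 0.175, 0.027]
-> .640,.156,.125,91.5,4 mm/row 40.7 deg/row [0. 0. 0.] turn/row [0. 0. 0.]
   [0.484, 0.138, 0.078]
   x 4
```

```bash
python3 -m creep '{"translation":[[0.527,0.12,0.027],[0.524,0.129,0.027],[0.522,0.138,0.027],[0.519,0.147,0.027],[0.517,0.157,0.027]],"turn":[[0,0,-0.0056],[0,0,-0.0056],[0,0,-0.0056],[0,0,-0.0056],[0,0,-0.0056]],"grip":[1,1,1,1,1]}'
python3 -m creep '{"translation":[[0.514,0.166,0.027],[0.511,0.175,0.027],[0.484,0.138,0.078],[0.484,0.138,0.078],[0.484,0.138,0.078]],"turn":[[0,0,-0.0056],[0,0,-0.0056],[0,0,0],[0,0,0],[0,0,0]],"grip":[1,1,1,1,1]}'
python3 -m creep '{"translation":[[0.484,0.138,0.078],[0,0,0],[0,0,0]],"turn":[[0,0,0],[0,0,0],[0,0,0]],"grip":[1,1,1]}'
python3 wbox.py wy.png .640 .156 .084 all
python3 - <<'E'
from look import *
a=grab('scene','scene2.png');b=grab('side','side2.png')
# blue in file, top z .092
for c,d in((a,-.0014),(b,.0004)):
    W=pts(c); f=c['frame'].astype(int); m=(abs(W[...,2]-d-.092)<.006)&(np.hypot(W[...,0]-.5045,W[...,1]+.287)<.05)&(f[...,2]>f[...,0]+40)
    print(m.sum(),rect(W[m]),np.median(W[m][:,2]))
x=cv2.imread('pics/scene2.png')[150:300,170:370]; y=cv2.imread('pics/side2.png')[100:300,270:470]
cv2.imwrite('pics/c2.png',cv2.hconcat([cv2.resize(x,(400,300)),cv2.resize(y,(300,300))]))
E
```

```text
time_s: 12.55
tool_pos: [0.573, -0.0804, 0.1528]
tool_rot: [180.0, -0.0, 89.5]
force: [0.4, -0.3, 0.2]
grip_width: 0.0869
grasp_force: 0.0
time_s: 13.18
tool_pos: [0.6303, 0.1185, 0.1295]
tool_rot: [-180.0, 0.0, 91.5]
force: [-0.7, -0.7, 0.9]
grip_width: 0.0869
grasp_force: 0.0
time_s: 13.55
tool_pos: [0.6399, 0.1553, 0.1234]
tool_rot: [-180.0, 0.1, 91.5]
force: [0.9, -1.4, 0.2]
grip_width: 0.0871
grasp_force: 0.0
4908 (array([640.6, 155.6]), array([52.6, 33.3]), 1.5) 0.08401058002478803 px [272, 236, 93, 56] tcp [0.6401 0.1545 0.1237] [-1.80e+02  1.00e-01  9.14e+01]
143 (array([ 507. , -287.1]), array([36.8, 49.7]), 86.0) 0.0901512426574938
168 (array([ 504.7, -287.5]), array([39.2, 48.7]), 89.1) 0.0913872245749613
```

View pics/c2.png

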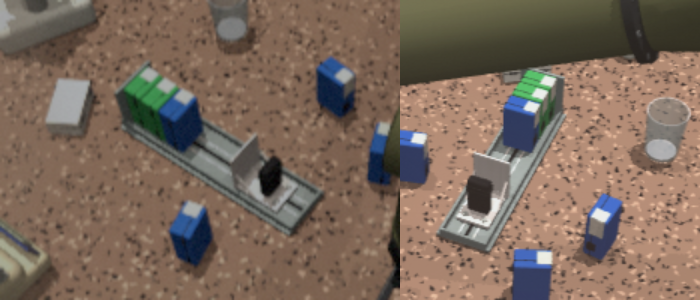

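Blue stands square after the two greens (left half, about (180,120)), with its label to the front. Yellow is well aligned under the gripper.

```bash
python3 -m creep '{"translation":[[0.012,0.005,0.3],[0,0,0.35],[0,0,0.35],[0,0,0],[0,0,0]],"turn":[[0,0,0],[0,0,0],[0,0,0],[0,0,0],[0,0,0]],"grip":[1,1,1,0,0]}' 20
python3 -m creep '{"translation":[[0,0,0],[0,0,0],[0,0,0],[0,0,-0.15],[0,0,-0.4]],"turn":[[0,0,0],[0,0,0],[0,0,0],[0,0,0],[0,0,0]],"grip":[0,0,0,0,0]}'
python3 plan.py .640,.156,.17,91.5,2 .5079,-.2508,.165,84.4,9
```

```text
time_s: 14.32
tool_pos: [0.6413, 0.1565, 0.0451]
tool_rot: [179.9, -0.0, 91.5]
force: [0.2, 0.9, -0.4]
grip_width: 0.0742
grasp_force: 0.0
time_s: 14.95
tool_pos: [0.6388, 0.157, 0.0867]
tool_rot: [-179.8, 0.1, 91.5]
force: [-0.2, -0.5, -1.1]
grip_width: 0.0518
grasp_force: 20.0
from [0.6388 0.157  0.0867] [-1.798e+02  1.000e-01  9.150e+01] t 14.95
-> .640,.156,.17,91.5,2 mm/row 41.7 deg/row [-0.1  0.   0. ] turn/row [-0.0006  0.0002  0.0001]
   [-0.007, 0.005, -0.521]
   [-0.007, 0.006, -0.521]
-> .5079,-.2508,.165,84.4,9 mm/row 47.5 deg/row [ 0.  -0.   0.8] turn/row [ 0.     -0.      0.0044]
   [-0.56, -0.198, 0.007]
   [-0.563, -0.19, 0.007]
   [-0.565, -0.183, 0.007]
   [-0.568, -0.175, 0.007]
   [-0.57, -0.167, 0.007]
   [-0.572, -0.159, 0.007]
   [-0.574, -0.151, 0.007]
   [-0.576, -0.143, 0.007]
   [-0.578, -0.135, 0.007]
```

```bash
python3 -m creep '{"translation":[[0,0,-0.5],[0,0,-0.5],[-0.56,-0.198,0.007],[-0.563,-0.19,0.007],[-0.565,-0.183,0.007]],"turn":[[0,0,0],[0,0,0],[0,0,0.0044],[0,0,0.0044],[0,0,0.0044]],"grip":[0,0,0,0,0]}'
python3 -m creep '{"translation":[[-0.568,-0.175,0.007],[-0.57,-0.167,0.007],[-0.572,-0.159,0.007],[-0.574,-0.151,0.007],[-0.576,-0.143,0.007]],"turn":[[0,0,0.0044],[0,0,0.0044],[0,0,0.0044],[0,0,0.0044],[0,0,0.0044]],"grip":[0,0,0,0,0]}'
python3 -m creep '{"translation":[[-0.578,-0.135,0.007],[0,0,0],[0,0,0]],"turn":[[0,0,0.0044],[0,0,0],[0,0,0]],"grip":[0,0,0]}'
python3 plan.py .5079,-.2508,.07,84.4,3
```

```text
time_s: 15.58
tool_pos: [0.5959, 0.0201, 0.1666]
tool_rot: [180.0, -0.0, 89.1]
force: [0.4, -1.2, -1.0]
grip_width: 0.052
grasp_force: 20.0
time_s: 16.2
tool_pos: [0.5224, -0.2057, 0.1638]
tool_rot: [180.0, -0.0, 85.1]
force: [0.2, -0.3, -2.0]
grip_width: 0.0523
grasp_force: 20.0
time_s: 16.58
tool_pos: [0.5086, -0.2491, 0.1628]
tool_rot: [180.0, -0.1, 84.4]
force: [0.5, 0.2, -0.9]
grip_width: 0.0516
grasp_force: 20.0
from [ 0.5086 -0.2491  0.1628] [ 1.80e+02 -1.00e-01  8.44e+01] t 16.57
-> .5079,-.2508,.07,84.4,3 mm/row 31.0 deg/row [ 0. -0. -0.] turn/row [ 0.     -0.0001 -0.0001]
   [-0.008, -0.002, 0.387]
   x 3
```

```bash
python3 -m creep '{"translation":[[-0.01,-0.007,0.4],[0,0,0.45],[0,0,0.35],[0,0,0.1],[0,0,0.05]],"turn":[[0,0,0],[0,0,0],[0,0,0],[0,0,0],[0,0,0]],"grip":[0,0,0,0,0]}'
python3 -m creep '{"translation":[[0,0,0.02]],"turn":[[0,0,0]],"grip":[0]}'
```

```text
time_s: 17.2
tool_pos: [0.5087, -0.2495, 0.0549]
tool_rot: [180.0, -0.0, 84.5]
force: [0.0, 0.1, -0.6]
grip_width: 0.0517
grasp_force: 20.0
time_s: 17.32
tool_pos: [0.5088, -0.2502, 0.0539]
tool_rot: [179.9, 0.0, 84.4]
force: [0.1, 0.1, -0.8]
grip_width: 0.0518
grasp_force: 20.0
```

```bash
python3 -m creep '{"translation":[[0,0,0.015]],"turn":[[0,0,0]],"grip":[0]}'
python3 -m creep '{"translation":[[0,0,0.01]],"turn":[[0,0,0]],"grip":[0]}'
```

```text
time_s: 17.45
tool_pos: [0.5086, -0.2504, 0.0527]
tool_rot: [179.9, -0.0, 84.4]
force: [-0.7, -0.3, -0.8]
grip_width: 0.0521
grasp_force: 20.0
time_s: 17.58
tool_pos: [0.5086, -0.2505, 0.0526]
tool_rot: [179.9, -0.0, 84.4]
force: [-2.6, 1.3, 11.7]
grip_width: 0.0518
grasp_force: 20.0
```

Contact. Release, lift, and go to red.

```bash
python3 -m creep '{"translation":[[0,0,-0.01],[0,0,0],[0,0,0],[0,0,-0.3],[0,0,-0.6]],"turn":[[0,0,0],[0,0,0],[0,0,0],[0,0,0],[0,0,0]],"grip":[0.75,0.75,0.75,1,1]}'
python3 plan.py .510,-.250,.165,84.4,1 .497,.15,.15,101,9 .497,.2935,.125,101,3
```

```text
time_s: 18.2
tool_pos: [0.5063, -0.2494, 0.1228]
tool_rot: [-179.7, -0.0, 84.4]
force: [2.1, 0.2, 0.6]
grip_width: 0.0779
grasp_force: 0.0
from [ 0.5063 -0.2494  0.1228] [-179.7   -0.    84.4] t 18.2
-> .510,-.250,.165,84.4,1 mm/row 42.3 deg/row [-0.3 -0.  -0. ] turn/row [-0.0014 -0.0001 -0.0001]
   [-0.002, 0.044, -0.527]
-> .497,.15,.15,101,9 mm/row 44.5 deg/row [ 0.   0.  -1.8] turn/row [ 0.      0.     -0.0102]
   [0.551, -0.072, 0.021]
   [0.553, -0.054, 0.021]
   [0.555, -0.037, 0.021]
   [0.556, -0.019, 0.021]
   [0.556, -0.001, 0.021]
   [0.556, 0.017, 0.021]
   [0.555, 0.035, 0.021]
   [0.553, 0.053, 0.021]
   [0.551, 0.071, 0.021]
-> .497,.2935,.125,101,3 mm/row 48.6 deg/row [0. 0. 0.] turn/row [0. 0. 0.]
   [0.587, 0.114, 0.104]
   x 3
```

```bash
python3 -m creep '{"translation":[[0,0.02,-0.52],[0.551,-0.072,0.021],[0.553,-0.054,0.021],[0.555,-0.037,0.021],[0.556,-0.019,0.021]],"turn":[[0,0,0],[0,0,-0.0102],[0,0,-0.0102],[0,0,-0.0102],[0,0,-0.0102]],"grip":[1,1,1,1,1]}'
python3 -m creep '{"translation":[[0.556,-0.001,0.021],[0.556,0.017,0.021],[0.555,0.035,0.021],[0.553,0.053,0.021],[0.551,0.071,0.021]],"turn":[[0,0,-0.0102],[0,0,-0.0102],[0,0,-0.0102],[0,0,-0.0102],[0,0,-0.0102]],"grip":[1,1,1,1,1]}'
python3 -m creep '{"translation":[[0.587,0.114,0.104],[0.587,0.114,0.104],[0.587,0.114,0.104],[0,0,0],[0,0,0]],"turn":[[0,0,0],[0,0,0],[0,0,0],[0,0,0],[0,0,0]],"grip":[1,1,1,1,1]}'
python3 wbox.py wr.png .497 .2935 .084 all
python3 - <<'E'
from look import *
a=grab('scene','scene3.png');b=grab('side','side3.png')
for c,d in((a,-.0014),(b,.0004)):
    W=pts(c); f=c['frame'].astype(int); m=(abs(W[...,2]-d-.092)<.006)&(np.hypot(W[...,0]-.508,W[...,1]+.251)<.05)&(f[...,0]>f[...,2]+50)
    print(m.sum(),rect(W[m]),np.median(W[m][:,2]))
x=cv2.imread('pics/scene3.png')[150:300,170:370]; y=cv2.imread('pics/side3.png')[100:300,270:470]
cv2.imwrite('pics/c3.png',cv2.hconcat([cv2.resize(x,(400,300)),cv2.resize(y,(300,300))]))
E
```

```text
time_s: 18.82
tool_pos: [0.5036, -0.0712, 0.1588]
tool_rot: [180.0, -0.0, 91.8]
force: [0.9, 0.7, 0.1]
grip_width: 0.0871
grasp_force: 0.0
time_s: 19.45
tool_pos: [0.4967, 0.151, 0.1503]
tool_rot: [180.0, -0.0, 101.0]
force: [0.9, -0.8, 0.1]
grip_width: 0.0868
grasp_force: 0.0
time_s: 20.08
tool_pos: [0.4972, 0.2922, 0.1251]
tool_rot: [-180.0, 0.1, 100.9]
force: [0.8, -0.3, 0.0]
grip_width: 0.0871
grasp_force: 0.0
4876 (array([497.3, 292.5]), array([52.9, 33.4]), 9.0) 0.0839965014913994 px [272, 234, 92, 57] tcp [0.4975 0.2916 0.1254] [180.    0.  100.8]
137 (array([ 510.4, -249.9]), array([35.6, 50.6]), 86.4) 0.09036707931968756
0 (array([0., 0.]), array([0., 0.]), 0.0) nan
  return _methods._mean(a, axis=axis, dtype=dtype,
  ret = ret.dtype.type(ret / rcount)
```

View pics/c3.png

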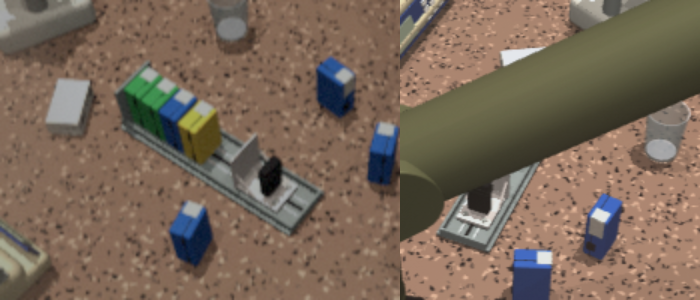

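Green, green, blue and yellow stand in order in the left half, yellow at about (200,130), all labels to the front. The stop is clear at (260,165).

```bash
python3 -m creep '{"translation":[[0.012,0,0.3],[0,0,0.35],[0,0,0.37],[0,0,0],[0,0,0]],"turn":[[0,0,0.01],[0,0,0],[0,0,0],[0,0,0],[0,0,0]],"grip":[1,1,1,0,0]}' 20
python3 -m creep '{"translation":[[0,0,0],[0,0,0],[0,0,0],[0,0,-0.15],[0,0,-0.4]],"turn":[[0,0,0],[0,0,0],[0,0,0],[0,0,0],[0,0,0]],"grip":[0,0,0,0,0]}'
python3 plan.py .497,.2925,.17,99,2 .5115,-.2141,.165,84.4,10
```

```text
time_s: 20.85
tool_pos: [0.4978, 0.2939, 0.0451]
tool_rot: [179.9, -0.0, 99.0]
force: [1.1, -0.2, -0.6]
grip_width: 0.0744
grasp_force: 0.0
time_s: 21.48
tool_pos: [0.4953, 0.2932, 0.0869]
tool_rot: [-179.8, 0.1, 99.1]
force: [0.1, 0.2, -0.7]
grip_width: 0.0516
grasp_force: 20.0
from [0.4953 0.2932 0.0869] [-1.798e+02  1.000e-01  9.910e+01] t 21.48
-> .497,.2925,.17,99,2 mm/row 41.6 deg/row [-0.1  0.1  0.1] turn/row [-0.0006  0.0004  0.0003]
   [-0.007, 0.008, -0.519]
   [-0.006, 0.009, -0.519]
-> .5115,-.2141,.165,84.4,10 mm/row 50.7 deg/row [ 0.  -0.   1.5] turn/row [ 0.     -0.      0.0081]
   [-0.628, -0.081, 0.006]
   [-0.63, -0.065, 0.006]
   [-0.632, -0.049, 0.006]
   [-0.633, -0.033, 0.006]
   [-0.633, -0.017, 0.006]
   [-0.634, -0.001, 0.006]
   [-0.633, 0.015, 0.006]
   [-0.633, 0.032, 0.006]
   [-0.632, 0.048, 0.006]
   [-0.63, 0.064, 0.006]
```

```bash
python3 -m creep '{"translation":[[0,0,-0.5],[0,0,-0.5],[-0.628,-0.081,0.006],[-0.63,-0.065,0.006],[-0.632,-0.049,0.006]],"turn":[[0,0,0],[0,0,0],[0,0,0.0081],[0,0,0.0081],[0,0,0.0081]],"grip":[0,0,0,0,0]}'
python3 -m creep '{"translation":[[-0.633,-0.033,0.006],[-0.633,-0.017,0.006],[-0.634,-0.001,0.006],[-0.633,0.015,0.006],[-0.633,0.032,0.006]],"turn":[[0,0,0.0081],[0,0,0.0081],[0,0,0.0081],[0,0,0.0081],[0,0,0.0081]],"grip":[0,0,0,0,0]}'
python3 -m creep '{"translation":[[-0.632,0.048,0.006],[-0.63,0.064,0.006],[0,0,0],[0,0,0]],"turn":[[0,0,0.0081],[0,0,0.0081],[0,0,0],[0,0,0]],"grip":[0,0,0,0]}'
python3 plan.py .5115,-.2141,.07,84.4,3
```

```text
time_s: 22.1
tool_pos: [0.5014, 0.1405, 0.1669]
tool_rot: [180.0, -0.0, 94.7]
force: [1.6, -0.5, -0.9]
grip_width: 0.0517
grasp_force: 20.0
time_s: 22.72
tool_pos: [0.509, -0.1127, 0.1645]
tool_rot: [180.0, -0.1, 87.4]
force: [0.7, -0.9, -2.5]
grip_width: 0.0517
grasp_force: 20.0
time_s: 23.22
tool_pos: [0.5122, -0.212, 0.163]
tool_rot: [-180.0, -0.1, 84.5]
force: [0.2, 0.4, -2.4]
grip_width: 0.0515
grasp_force: 20.0
from [ 0.5122 -0.212   0.163 ] [-1.80e+02 -1.00e-01  8.45e+01] t 23.23
-> .5115,-.2141,.07,84.4,3 mm/row 31.0 deg/row [-0. -0.  0.] turn/row [-0.     -0.0001  0.0002]
   [-0.009, -0.002, 0.387]
   x 3
```

```bash
python3 -m creep '{"translation":[[-0.012,-0.007,0.4],[0,0,0.45],[0,0,0.35],[0,0,0.1],[0,0,0.05]],"turn":[[0,0,0],[0,0,0],[0,0,0],[0,0,0],[0,0,0]],"grip":[0,0,0,0,0]}'
python3 -m creep '{"translation":[[0,0,0.02]],"turn":[[0,0,0]],"grip":[0]}'
python3 -m creep '{"translation":[[0,0,0.015]],"turn":[[0,0,0]],"grip":[0]}'
python3 -m creep '{"translation":[[0,0,0.008]],"turn":[[0,0,0]],"grip":[0]}'
```

```text
time_s: 23.85
tool_pos: [0.5124, -0.2125, 0.0553]
tool_rot: [180.0, -0.0, 84.6]
force: [0.2, 0.6, -1.1]
grip_width: 0.052
grasp_force: 20.0
time_s: 23.98
tool_pos: [0.5127, -0.2132, 0.0543]
tool_rot: [179.9, -0.0, 84.6]
force: [-0.4, -0.3, -1.4]
grip_width: 0.0518
grasp_force: 20.0
time_s: 24.1
tool_pos: [0.5125, -0.2135, 0.053]
tool_rot: [179.9, -0.0, 84.5]
force: [-0.2, -0.2, -1.9]
grip_width: 0.0517
grasp_force: 20.0
time_s: 24.22
tool_pos: [0.5125, -0.2136, 0.0527]
tool_rot: [179.9, -0.0, 84.5]
force: [-2.1, 1.6, 8.2]
grip_width: 0.0517
grasp_force: 20.0
```

```bash
python3 -m creep '{"translation":[[0,0,-0.008],[0,0,0],[0,0,0],[0,0,-0.3],[0,0,-0.6]],"turn":[[0,0,0],[0,0,0],[0,0,0],[0,0,0],[0,0,0]],"grip":[0.75,0.75,0.75,1,1]}'
python3 plan.py .5204,-.1239,.125,84.4,3
```

```text
time_s: 24.85
tool_pos: [0.5102, -0.2127, 0.1232]
tool_rot: [-179.7, 0.0, 84.5]
force: [0.4, 0.3, 0.8]
grip_width: 0.0777
grasp_force: 0.0
from [ 0.5102 -0.2127  0.1232] [-179.7    0.    84.5] t 24.85
-> .5204,-.1239,.125,84.4,3 mm/row 29.8 deg/row [-0.1  0.   0. ] turn/row [-0.0005  0.      0.0002]
   [0.372, 0.007, -0.007]
   x 3
```

```bash
python3 -m creep '{"translation":[[0.372,0,-0.007],[0.372,0,-0.007],[0.372,0,0],[0,0,0],[0,0,0]],"turn":[[0,0,0],[0,0,0],[0,0,0],[0,0,0],[0,0,0]],"grip":[1,1,1,1,1]}'
python3 wbox.py ws.png .5204 -.1239 .08 all
python3 - <<'E'
from look import *
a=grab('scene','scene4.png');b=grab('side','side4.png')
x=cv2.imread('pics/scene4.png')[150:300,170:370]; y=cv2.imread('pics/side4.png')[100:300,270:470]
cv2.imwrite('pics/c4.png',cv2.hconcat([cv2.resize(x,(400,300)),cv2.resize(y,(300,300))]))
E
```

```text
time_s: 25.48
tool_pos: [0.5201, -0.1254, 0.1253]
tool_rot: [180.0, 0.0, 84.5]
force: [-0.4, 0.6, 0.2]
grip_width: 0.087
grasp_force: 0.0
1595 (array([ 520.6, -123.9]), array([17.2, 36.1]), 85.4) 0.07946620373595388 px [287, 245, 61, 28] tcp [ 0.52   -0.1258  0.1253] [180.    0.   84.4]
```

View pics/c4.png

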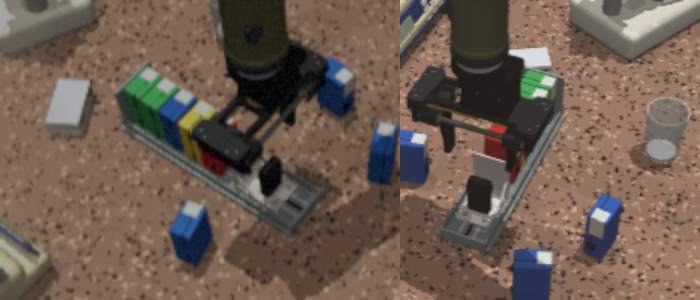

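All five boxes stand in order (left half, red at about (215,150)). The fingers hover over the stop grip at (268,178).

```bash
python3 -m creep '{"translation":[[0.02,0.005,0.3],[0,0,0.35],[0,0,0.32],[0,0,0],[0,0,0]],"turn":[[0,0,0],[0,0,0],[0,0,0],[0,0,0],[0,0,0]],"grip":[1,1,1,0,0]}' 25
python3 -m creep '{"translation":[[0,0,0],[0,0,0],[0,0,0],[0,0,0],[0,0,0]],"turn":[[0,0,0],[0,0,0],[0,0,0],[0,0,0],[0,0,0]],"grip":[0,0,0,0,0]}'
python3 -m creep '{"translation":[[-0.06,0,0],[-0.08,0,0],[-0.08,0,0],[-0.08,0,0],[-0.04,0,0]],"turn":[[0,0,0],[0,0,0],[0,0,0],[0,0,0],[0,0,0]],"grip":[0,0,0,0,0]}'
```

```text
time_s: 26.25
tool_pos: [0.5213, -0.1239, 0.0486]
tool_rot: [179.9, 0.0, 84.5]
force: [-0.0, -1.0, -0.4]
grip_width: 0.0742
grasp_force: 0.0
time_s: 26.88
tool_pos: [0.5206, -0.1229, 0.0479]
tool_rot: [-180.0, -0.0, 84.5]
force: [-1.8, 0.7, 3.2]
grip_width: 0.0358
grasp_force: 25.0
time_s: 27.5
tool_pos: [0.518, -0.1503, 0.0479]
tool_rot: [-180.0, -0.0, 84.5]
force: [-2.8, 2.6, 5.8]
grip_width: 0.0356
grasp_force: 25.0
```

```bash
python3 -m creep '{"translation":[[-0.025,0,0],[-0.025,0,0],[-0.025,0,0]],"turn":[[0,0,0],[0,0,0],[0,0,0]],"grip":[0,0,0]}'
python3 -m creep '{"translation":[[-0.02,0,0]],"turn":[[0,0,0]],"grip":[0]}'
python3 -m creep '{"translation":[[-0.015,0,0]],"turn":[[0,0,0]],"grip":[0]}'
python3 -m creep '{"translation":[[-0.01,0,0]],"turn":[[0,0,0]],"grip":[0]}'
```

```text
time_s: 27.88
tool_pos: [0.5175, -0.1552, 0.0478]
tool_rot: [-179.9, -0.1, 84.5]
force: [-2.6, 3.6, 6.7]
grip_width: 0.0361
grasp_force: 25.0
time_s: 28.0
tool_pos: [0.5173, -0.1566, 0.0478]
tool_rot: [-179.9, -0.1, 84.6]
force: [-3.6, 4.5, 6.3]
grip_width: 0.036
grasp_force: 25.0
time_s: 28.12
tool_pos: [0.5172, -0.1578, 0.0478]
tool_rot: [-179.9, -0.1, 84.6]
force: [-3.5, 4.5, 6.8]
grip_width: 0.0356
grasp_force: 25.0
time_s: 28.25
tool_pos: [0.5171, -0.1584, 0.0478]
tool_rot: [-179.9, -0.1, 84.6]
force: [-3.1, 4.8, 6.8]
grip_width: 0.036
grasp_force: 25.0
```

```bash
for i in 1; do :; done
python3 -m creep '{"translation":[[-0.013,0,0]],"turn":[[0,0,0]],"grip":[0]}' | grep -E 'pos|force:'
python3 -m creep '{"translation":[[-0.013,0,0]],"turn":[[0,0,0]],"grip":[0]}' | grep -E 'pos|force:'
python3 -m creep '{"translation":[[-0.01,0,0]],"turn":[[0,0,0]],"grip":[0]}' | grep -E 'pos|force:'
```

```text
tool_pos: [0.517, -0.1593, 0.0478]
force: [-3.7, 4.1, 6.6]
grasp_force: 25.0
tool_pos: [0.517, -0.16, 0.0478]
force: [-3.4, 5.0, 7.2]
grasp_force: 25.0
tool_pos: [0.5169, -0.1605, 0.0479]
force: [-4.0, 5.8, 7.5]
grasp_force: 25.0
```

```bash
python3 -m creep '{"translation":[[-0.013,0,0]],"turn":[[0,0,0]],"grip":[0]}' | grep -E 'pos|force:'
python3 -m creep '{"translation":[[-0.013,0,0]],"turn":[[0,0,0]],"grip":[0]}' | grep -E 'pos|force:'
python3 -m creep '{"translation":[[-0.013,0,0]],"turn":[[0,0,0]],"grip":[0]}' | grep -E 'pos|force:'
```

```text
tool_pos: [0.5169, -0.1609, 0.0478]
force: [-4.1, 8.7, 9.7]
grasp_force: 25.0
tool_pos: [0.5169, -0.1608, 0.0478]
force: [-2.7, 9.4, 9.7]
grasp_force: 25.0
tool_pos: [0.5169, -0.1608, 0.0478]
force: [-3.9, 11.7, 10.8]
grasp_force: 25.0
```

```bash
python3 -m creep '{"translation":[[0.015,0,0],[0,0,0],[0,0,0],[0,0,-0.3],[0,0,-0.6]],"turn":[[0,0,0],[0,0,0],[0,0,0],[0,0,0],[0,0,0]],"grip":[0,1,1,1,1]}'
python3 -m creep '{"translation":[[0,0,-0.6],[0.7,0,0],[0.7,0,0],[0.7,0,0],[0,0,0]],"turn":[[0,0,0],[0,0,0],[0,0,0],[0,0,0],[0,0,0]],"grip":[1,1,1,1,1]}'
python3 -m creep '{"translation":[[0.7,0,0],[0.7,0,0],[0,0,0],[0,0,0],[0,0,0]],"turn":[[0,0,0],[0,0,0],[0,0,0],[0,0,0],[0,0,0]],"grip":[1,1,1,1,1]}'
python3 - <<'E'
from look import *
a=grab('scene','scene5.png');b=grab('side','side5.png')
al=np.radians(-5.6); ey=np.array([-np.sin(al),np.cos(al)]); ex=np.array([np.cos(al),np.sin(al)])
for c,d in((a,-.0014),(b,.0004)):
    W=pts(c); f=c['frame'].astype(int); r,g,bl=f[...,0],f[...,1],f[...,2]
    M=dict(blue=bl>r+40,yellow=(r>bl+50)&(g>bl+40),red=(r>g+50)&(r>bl+50),green=(g>r+30)&(g>bl+20))
    T=(abs(W[...,2]-d-.092)<.006)&(abs(W[...,0]-.505)<.06)&(W[...,1]<-.19)&(W[...,1]>-.39)
    for k in M:
        m=M[k]&T
        if m.sum()>20: q=rect(W[m]); w=np.array(q[0])/1000; print(k,m.sum(),q,'file y',(w@ey+.2566-.089).round(4),'x',(w@ex-.53).round(4))
    m=(abs(W[...,2]-d-.08)<.004)&(abs(W[...,0]-.517)<.03)&(abs(W[...,1]+.161)<.03)&(f.max(2)<70)
    if m.sum()>10: w=W[m].mean(0); print('grip',rect(W[m]),'q~',(w[:2]@ey+.2566-.089+.039).round(4))
x=cv2.imread('pics/scene5.png')[150:300,170:370]; y=cv2.imread('pics/side5.png')[100:300,270:470]
cv2.imwrite('pics/c5.png',cv2.hconcat([cv2.resize(x,(400,300)),cv2.resize(y,(300,300))]))
E
```

```text
time_s: 29.62
tool_pos: [0.5152, -0.1648, 0.1187]
tool_rot: [-179.8, 0.1, 84.5]
force: [0.6, 0.8, 0.6]
grip_width: 0.068
grasp_force: 0.0
time_s: 30.25
tool_pos: [0.5332, 0.0082, 0.1672]
tool_rot: [180.0, -0.1, 85.0]
force: [-0.3, -1.3, -0.8]
grip_width: 0.0868
grasp_force: 0.0
time_s: 30.88
tool_pos: [0.5438, 0.1117, 0.1677]
tool_rot: [180.0, 0.0, 84.3]
force: [-1.1, -0.1, -0.4]
grip_width: 0.0869
grasp_force: 0.0
blue 122 (array([ 505.1, -292.1]), array([34.7, 52.8]), 85.0) file y -0.0738 x 0.0012
yellow 126 (array([ 509.9, -257.2]), array([34.1, 51.8]), 87.4) file y -0.0386 x 0.0026
red 141 (array([ 511.5, -223.8]), array([34.7, 55.1]), 83.2) file y -0.0052 x 0.0009
green 235 (array([ 501. , -339.8]), array([65.6, 51.6]), 83.5) file y -0.1217 x 0.0018
grip (array([ 518.6, -158.1]), array([15.8, 33.2]), 80.4) q~ 0.1
blue 143 (array([ 503.9, -292. ]), array([37.1, 50.7]), 83.9) file y -0.0738 x -0.0
yellow 157 (array([ 506.6, -259.9]), array([40.4, 50.5]), 87.0) file y -0.0416 x -0.0005
red 185 (array([ 510.4, -225.7]), array([37.6, 51.9]), 86.0) file y -0.0072 x -0.0
green 286 (array([ 498.2, -341.8]), array([73. , 52.4]), 84.6) file y -0.124 x -0.0008
grip (array([ 514.9, -159. ]), array([17.1, 33.2]), 89.4) q~ 0.098
```

View pics/c5.png

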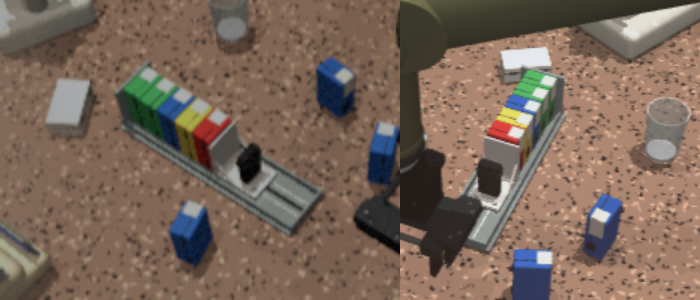

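The last view shows the row green, green, blue, yellow, red from (150,90) to (215,140) in the left half, labels to the front. The stop plate sits tight on red at (225,148). The stop reads about 0.098 to 0.100 and every box is within 3 mm of the centre line, so I am handing in.

```bash
python3 -c "
from cell import env
print(env.sign_off())"
```

```text
the job is handed in; nothing more can be done
None
```

The job is handed in at about 31 s: camera measurements before sign-off showed green, green, blue, yellow and red in order with labels to the front and the stop snug at about 0.098–0.100; the sign-off itself returned no verdict.

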